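# Hold an angle bracket in the aligning jig under the magnifier

## Task

First tip the bench magnifier's head down towards the aligning jig until it leans about 45 degrees, half-way between upright and flat, and let it stay there by itself. Then slide the loose aluminium angle bracket home so that it lies flat on the jig's bed with its upright leg flush along the fence, and keep pressing it firmly with one diagonal push, forwards against the fence and down on the bed at once, so that it can be inspected: finish while the gripper is still pressing, do not let go. Leave the other things on the bench alone.

Things in the scene. Friction and masses are not known exactly. Their poses are not given: they have to be found in the camera images.
- bracket: loose aluminium angle (L-profile) on the jig's bed, askew by up to 0.3 rad and 35 to 65 mm short of the fence; 90 mm long, 140 g, legs 5 mm thick: flat leg 80 mm wide, upright leg 40 mm high on the side near the fence. Origin: middle of the outer bottom edge, under the upright leg's outer face, which rests on the fence when home. x level, out of that face to the fence; y along the length; z up
- bracket_corner (a point): middle of the bracket's inside corner, where the inner faces of the flat and the upright leg meet, open upwards and to the robot: 5 mm behind (-x) and 5 mm above the bracket's origin; axes as the bracket's. A push here, forwards and down, bears on both legs; a level push high up on the upright leg can tip the bracket
- jig_fence: straight rigid steel bar fixed along the far edge of the jig, 260 mm long, 20 mm thick, 30 mm high above the bed. Origin: middle of the bottom edge of its front face (towards the robot), where fence and bed meet, 16 mm above the bench. x away from the robot, square into the fence; y along the fence; z up
- jig_bed: flat dark steel plate of the jig, fixed on a plywood base, its top 16 mm above the bench, 260 mm along the fence, reaching 165 mm from the fence's face towards the robot. Origin: underside of the plate, 6 mm straight below the fence's origin; axes as the fence's
- magnifier_head (a joint): tilt of the magnifier's head in rad: 0 is upright, it grows as the head tips towards the jig, 1.57 would be flat (level), limit 1.5; wanted 0.785 (45 degrees). A stiff friction hinge: it stays where it is left; 2 to 4 N at the tab move it
- lens_hinge (a point): hinge of the magnifier's head, 122 mm above the bench on a post with a round foot (110 mm across, fixed) that stands to the left (+y) of the jig. x is the hinge axis; -y is the way, level, that the head tips, towards the jig; z up
- lens_tab (a point): outer end of the flat grey grip tab on the rim of the magnifier's white head, 190 mm from the hinge. Tab 34 mm wide along the hinge axis, 12 mm thick, 23 mm out of a round rim 104 mm across and 14 mm thick, centred 115 mm from the hinge. z from the hinge out through the tab; x along the hinge axis; -y out of the lens face that looks to the jig; +y out of the back
- screwdriver: bystander: screwdriver lying on the right of the jig
- jar: bystander: small jar, 48 mm across and 60 mm high, beyond the jig; origin at its underside
- adapter: bystander: black power adapter, 110 x 50 x 32 mm, beyond the jig; origin at its underside
Mind the look-alikes: they are no part of the job. Of the things like the bracket, leave any that is orange; of the rest the smaller one is meant.

How it is judged:
On the way:
1. the magnifier's head leans 45 degrees (within 10) and the robot has let go of it (value of joint magnifier_head between 0.605 and 0.965 rad and contact force between the arm and magnifier_head below 0.2 N), for 0.3 s.
At the end, for the whole second after the job is handed in: Head at 45 degrees within 10, untouched. Bracket at rest, flat on the bed (3 mm, 0.05 rad), flush with the fence (3 mm, 0.035 rad), within 100 mm of the fence's middle; fingers still press it with over 4 N, so that it bears on the fence with over 3 N and on the bed with over 4 N (all of step 1 and x of bracket in the frame of jig_fence between -0.003 and 0.003 m and z of bracket in the frame of jig_fence between -0.003 and 0.003 m and y of bracket in the frame of jig_fence between -0.1 and 0.1 m and angle between the y axis of bracket and the y axis of jig_fence, either way round below 0.035 rad and angle between bracket's own z axis and vertical below 0.05 rad and contact force between bracket and jig_fence above 3 N and contact force between bracket and jig_bed above 4 N and contact force between the fingers and bracket above 4 N and linear speed of bracket below 0.01 m/s); the arm keeps its last pose, push and grip.
It fails at once if the screwdriver is shoved more than 30 mm (distance of screwdriver from where it was at the start of the episode above 0.03 m).
It fails at once if the jar is shoved more than 30 mm (distance of jar from where it was at the start of the episode above 0.03 m).
It fails at once if the adapter is shoved more than 30 mm (distance of adapter from where it was at the start of the episode above 0.03 m).
It also fails if it takes over 48 s, if anything falls off the work surface, if the arm or the gripper's body presses on something with over 40 N, if the wrist force passes 120 N, or if a joint passes its speed limit or range.

## Robot

A 7-joint arm with a two-finger parallel gripper is mounted at the origin on the work surface. World frame = base frame: x ahead of the robot, y to its left, z up, the work surface at z = 0. Lengths are in m, angles in rad, forces in N, time in s.
With the tool pointing down it reaches from about 0.4 to 0.85 m from the base axis. Payload 4.5 kg.
Tool frame: the origin (TCP) lies between the finger pads; the fingertips stand 14 mm ahead of it and the grasp point (between the pads) lies 5 mm behind it; z points along the fingers, y is the line along which they close (so a half turn about z gives the same grasp; the last joint's range is limited). The gripper opens to 85 mm and grips with 20 to 120 N. Pads are 22 mm wide; open, the fingers measure 114 mm over their backs; the gripper's body (76 mm by 85 mm) begins 54 mm behind the grasp point. The pads swing forward as they close: fully open they stand 13 mm farther back than shut.
Start: joints at [1.135, 0.689, -0.195, 1.565, 0.157, 0.902, -0.215], TCP at [0.283, -0.557, 0.245] pointing down, gripper open.
Joint ranges: [-3.01, 3.01], [-0.46, 2.08], [-1.47, 1.51], [0.13, 2.56], [-1, 4.14], [0.04, 2.09], [-2.66, 2.66]. Speed limits (rad/s): [2.57, 2.57, 3.14, 3.14, 3.14, 3.14, 3.14].

## Interface

Orientations are given as a unit quaternion [w, x, y, z].
In Python, from cell import get_obs, snapshot, get_calibration, hand_in gives the robot as it stands.
- The arm moves only by the tool apply_moves, never from a script. Its argument "rows" is a list of rows, each an object of numbers: "jaw": the opening, from 0 (shut) to 1 (fully open); "dx", "dy", "dz": the shift along the tool's x, y, z in m; "spin": the turn about the tool's z in degrees. A call has 1 to 20 rows; each row shifts and turns the commanded pose from where the row before left it, along the tool's axes as they then stand; what a row does not reach is not made up. A row lasts 1/8 s, in which the tool goes at most 62.5 mm and 10.7 degrees, less where a joint would pass 70% of its speed; a pose out of reach is approached as far as the arm can. A call with a gripper value outside its range is refused whole. The fingers move at their own pace and stop on an object; the grip force is fixed at half the most. Time passes only in rows, so rows that do not move let the fingers close. It gives the time, the measured TCP pose, the force, the opening and the grip force at its end, in the units of the state.
- get_obs(): the state, without advancing time (a new reading comes with each control period).
- snapshot(name): name is "scene" or "top" or "wrist"; returns (picture, depth): 480x640x3 uint8, red, green, blue; 480x640 float32, m along the optical axis (not along the pixel's ray), 0 where there is no reading.
- get_calibration(name): a dict with "fx", "fy", "cx", "cy" (pixels), "rvec" (rotation vector, rad) and "tvec" (3), from world to camera coordinates, as OpenCV has them. Camera axes: x right, y down, z forward; pixel columns grow to the right and rows downward; lengths in m; the calibration is good to about 2 mm. A picture is of the moment at which its call begins: read the wrist's pose just before it. get_calibration takes no time and is no camera call; for the wrist camera it gives the pose at the moment of the call.
- hand_in(): hands the job in; it is judged then, once.
The state is a dict: "time_s": time; "q": joint angles; "qd": joint speeds; "joint_efforts": joint torques, N m; "ee_pos": TCP position; "tcp_rot": TCP orientation; "ft_force": force on the tool from outside, world axes, zero at the start; "moment": the same for the moment, N m; "opening": opening from 0.0 (shut) to 1.0 (fully open); "gripper_force": force on a finger pad.
Only numpy, scipy, OpenCV 4.12 (cv2) and the standard library are available. Lean on these libraries where they do the work, as an engineer would, in place of code of your own. Each camera call takes 0.05 s, during which the arm holds its last target. There are 200 camera calls.

## Working session

There is one attempt and no reset: what is moved stays moved. The work goes in short steps, Python scripts to look and compute and a tool call to move; the robot and the scene stay as the last step left them, time stands still between calls to the robot, and variables do not carry over. Pictures are saved under pics/ and viewed, at most 10 in all, crops included, and the job is handed in when it is done.

Besides the shell and the picture viewer there is one more tool, called after "Emit:" by a JSON object that holds its "api" and its "payload". apply_moves: Moves the arm, as the interface text tells. Its arguments: {"type":"object","properties":{"rows":{"type":"array"}},"required":["rows"]}

```bash
mkdir -p pics; cat > h.py <<'E'
import numpy as np, cv2
from scipy.spatial.transform import Rotation as R
from cell import get_obs, snapshot, get_calibration, hand_in
def cloud(name):
    c=get_calibration(name); im,d=snapshot(name)
    v,u=np.mgrid[:480,:640]
    p=np.stack([(u-c['cx'])/c['fx']*d,(v-c['cy'])/c['fy']*d,d],-1)
    Rm=cv2.Rodrigues(np.array(c['rvec'],float))[0]
    return im,d,(p-np.array(c['tvec']).ravel())@Rm
def save(n,im): cv2.imwrite(f'pics/{n}.png',im[:,:,::-1])
E
python3 - <<'E'
from h import *
o=get_obs();print(o)
for n in('scene','top'):
    im,d,P=cloud(n);save(n,im);np.savez(n,im=im,d=d,P=P)
E
```

```text
{'time_s': 0.0, 'q': array([ 1.13481131,  0.69004466, -0.19453531,  1.5663924 ,  0.15730135,
        0.90249599, -0.21512173]), 'qd': array([-0.00109932, -0.00209664,  0.00039155,  0.0001272 , -0.00018005,
       -0.00014048,  0.0019097 ]), 'joint_efforts': array([ 2.86541062e-04, -5.39618933e+01, -1.26679301e+00, -1.58546752e+01,
        9.03123961e-03,  9.39159159e-03,  1.38194932e-05]), 'ee_pos': array([ 0.28260348, -0.55672552,  0.24443382]), 'tcp_rot': array([-9.30054651e-04,  9.72528903e-01,  2.32780121e-01, -2.86542787e-04]), 'ft_force': array([-0.45455015, -0.88106886, -0.54816749]), 'moment': array([ 0.00493764,  0.00688457, -0.01215134]), 'gripper_force': 0.0, 'opening': 0.9985376316252058}
```

View pics/scene.png

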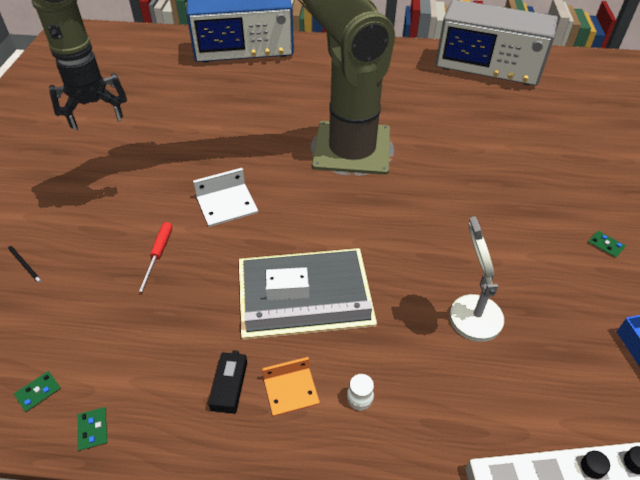

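View pics/top.png

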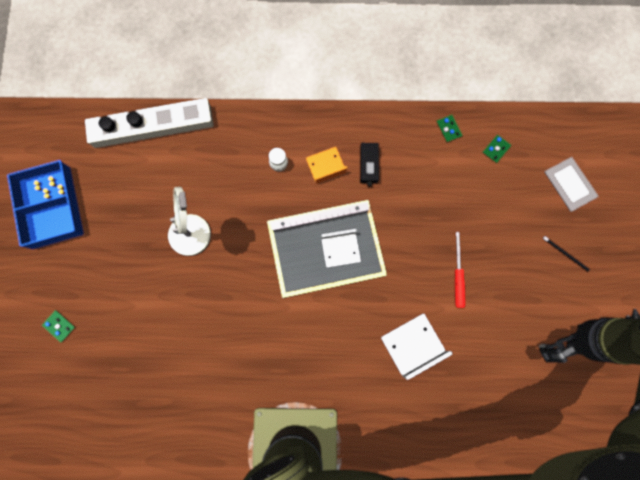

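The top view shows the jig (322,250) with its fence at the far side (322,215). The white bracket on its bed is at (340,248), the magnifier at (188,235) and the look-alikes off the jig. Now to measure them.

```bash
python3 - <<'E'
from h import *
for n,box in(('top',(265,390,195,300)),('scene',(235,380,245,335))):
    z=np.load(n+'.npz');P=z['P'];im=z['im'].astype(int);a,b,c,d=box
    Q=P[c:d,a:b].reshape(-1,3);C=im[c:d,a:b].reshape(-1,3)
    for lo,hi,nm in((.012,.0185,'bed'),(.019,.024,'flat'),(.042,.049,'fence'),(.0515,.062,'uprt')):
        m=(Q[:,2]>lo)&(Q[:,2]<hi)
        if nm=='flat': m&=C.min(1)>150
        if m.sum()<5: print(n,nm,m.sum());continue
        r=cv2.minAreaRect((Q[m,:2]*1000).astype(np.float32));print(n,nm,m.sum(),r,Q[m,2].mean().round(4));print(cv2.boxPoints(r).round(0).tolist())
z=np.load('top.npz');P=z['P'];Q=P[170:265,160:230].reshape(-1,3);
m=(Q[:,2]>.003)&(Q[:,2]<.03);r=cv2.minAreaRect((Q[m,:2]*1000).astype(np.float32));print('foot',r,Q[m].mean(0))
z=np.load('scene.npz');P=z['P'];Q=np.r_[Q,P[205:345,440:515].reshape(-1,3)]
for lo in np.arange(.03,.33,.02):
    m=(Q[:,2]>lo)&(Q[:,2]<lo+.02)&(abs(Q[:,0]-.45)<.5)
    if m.sum(): q=Q[m];print(lo.round(2),m.sum(),q.min(0).round(3),q.max(0).round(3),np.median(q,0).round(3))
E
```

```text
top bed 4239 ((509.78778076171875, -75.7591552734375), (208.85983276367188, 278.19110107421875), 12.787721633911133) 0.0158
[[377.0, 37.0], [439.0, -235.0], [642.0, -188.0], [581.0, 83.0]]
top flat 732 ((485.6664123535156, -80.79469299316406), (143.42340087890625, 259.29718017578125), 13.578594207763672) 0.0213
[[386.0, 28.0], [446.0, -224.0], [586.0, -190.0], [525.0, 62.0]]
top fence 689 ((563.9996948242188, -63.726287841796875), (72.17920684814453, 259.90692138671875), 12.372373580932617) 0.046
[[501.0, 55.0], [557.0, -198.0], [627.0, -183.0], [571.0, 71.0]]
top uprt 89 ((560.9774169921875, -63.96056365966797), (66.11151123046875, 207.999755859375), 12.69199275970459) 0.0553
[[506.0, 30.0], [552.0, -173.0], [616.0, -158.0], [570.0, 45.0]]
scene bed 4729 ((516.2176513671875, -75.51657104492188), (210.80955505371094, 278.70269775390625), 12.742916107177734) 0.016
[[383.0, 37.0], [444.0, -235.0], [650.0, -188.0], [588.0, 84.0]]
scene flat 571 ((509.76275634765625, -76.18840026855469), (109.99994659423828, 226.8804931640625), 11.649721145629883) 0.0216
[[433.0, 24.0], [479.0, -198.0], 
[... 813 characters left out ...]
0.285 0.106]
0.11 149 [0.52  0.279 0.11 ] [0.57  0.305 0.13 ] [0.552 0.288 0.122]
0.13 127 [0.524 0.277 0.13 ] [0.564 0.305 0.149] [0.555 0.291 0.135]
0.15 24 [0.536 0.274 0.151] [0.559 0.287 0.166] [0.556 0.281 0.154]
0.17 35 [0.534 0.257 0.182] [0.566 0.277 0.19 ] [0.549 0.263 0.188]
0.19 154 [0.512 0.246 0.19 ] [0.599 0.278 0.21 ] [0.542 0.263 0.198]
0.21 122 [0.499 0.237 0.21 ] [0.606 0.274 0.23 ] [0.572 0.26  0.219]
0.23 149 [0.499 0.229 0.23 ] [0.607 0.268 0.25 ] [0.6   0.254 0.241]
0.25 252 [0.505 0.227 0.25 ] [0.603 0.26  0.27 ] [0.588 0.244 0.262]
0.27 222 [0.52  0.222 0.27 ] [0.589 0.25  0.29 ] [0.572 0.237 0.275]
0.29 252 [0.538 0.218 0.29 ] [0.577 0.237 0.305] [0.559 0.227 0.3  ]
```

```bash
python3 - <<'E'
from h import *
t=np.radians(12.4);B=np.array([[np.cos(t),np.sin(t)],[-np.sin(t),np.cos(t)]])
for n,box in(('top',(265,390,195,300)),('scene',(235,380,245,335))):
    z=np.load(n+'.npz');P=z['P'];im=z['im'].astype(int);a,b,c,d=box
    Q=P[c:d,a:b].reshape(-1,3);C=im[c:d,a:b].reshape(-1,3)
    F=Q[:,:2]@B.T
    f=(Q[:,2]>.042)&(Q[:,2]<.049)
    h,e=np.histogram(F[f,0],bins=np.arange(.45,.65,.004));print(n,[(round(x,3),k) for x,k in zip(e,h) if k])
    mf=f&(F[:,0]>.54);r=cv2.minAreaRect((Q[mf,:2]*1000).astype(np.float32));print('fence',r);print(F[mf].min(0),F[mf].max(0))
    near=F[:,0]<.535
    for nm,m in(('flat',near&(Q[:,2]>.019)&(Q[:,2]<.024)&(C.min(1)>150)),('up',near&(Q[:,2]>.046)&(Q[:,2]<.06))):
        q=Q[m]*1000; r=cv2.minAreaRect(q[:,:2].astype(np.float32));print(nm,m.sum(),r,cv2.boxPoints(r).round(0).tolist(),'F',F[m].min(0).round(3),F[m].max(0).round(3))
    bed=(Q[:,2]>.0135)&(Q[:,2]<.0185);print('bed',F[bed].min(0),F[bed].max(0))
Q=np.r_[np.load('top.npz')['P'][170:265,160:230].reshape(-1,3),np.load('scene.npz')['P'][205:345,440:515].reshape(-1,3)]
Q=Q[(Q[:,2]>.19)&(Q[:,2]<.32)&(abs(Q[:,0]-.553)<.07)&(abs(Q[:,1]-.25)<.05)]
m=Q.mean(0);w,V=np.linalg.eigh(np.cov((Q-m).T));print(m,w**.5,V.T)
E
```

```text
top [(np.float64(0.498), np.int64(5)), (np.float64(0.502), np.int64(19)), (np.float64(0.55), np.int64(88)), (np.float64(0.554), np.int64(124)), (np.float64(0.558), np.int64(123)), (np.float64(0.562), np.int64(129)), (np.float64(0.566), np.int64(121)), (np.float64(0.57), np.int64(80))]
fence ((588.4968872070312, -58.360992431640625), (21.88178825378418, 259.8964538574219), 12.498991012573242)
[ 0.55111212 -0.31331663] [ 0.57323279 -0.05341189]
flat 732 ((485.6664123535156, -80.79469299316406), (143.42340087890625, 259.29718017578125), 13.578594207763672) [[386.0, 28.0], [446.0, -224.0], [586.0, -190.0], [525.0, 62.0]] F [ 0.387 -0.314] [ 0.531 -0.054]
up 95 ((541.0765380859375, -107.8660888671875), (5.941307067871094, 89.39193725585938), 10.259342193603516) [[530.0, -64.0], [546.0, -152.0], [552.0, -151.0], [536.0, -63.0]] F [ 0.501 -0.266] [ 0.51  -0.177]
bed [ 0.37733864 -0.32232495] [ 0.58562633 -0.0443274 ]
scene [(np.float64(0.506), np.int64(29)), (np.float64(0.51), np.int64(57)), (np.float64(0.514), np.int64(7)), (np.float64(0.55), np.int64(5)), (np.float64(0.554), np.int64(121)
[... 341 characters left out ...]
359046] [ 0.58028463 -0.05394129]
flat 566 ((505.1136779785156, -61.23704528808594), (109.14817810058594, 194.46957397460938), 12.317838668823242) [[431.0, 22.0], [473.0, -168.0], [579.0, -145.0], [538.0, 45.0]] F [ 0.425 -0.266] [ 0.535 -0.071]
up 218 ((544.8746337890625, -107.76089477539062), (10.378117561340332, 89.87378692626953), 9.697046279907227) [[532.0, -64.0], [547.0, -153.0], [558.0, -151.0], [542.0, -63.0]] F [ 0.502 -0.267] [ 0.515 -0.177]
bed [ 0.38357252 -0.32398282] [ 0.59314178 -0.04510791]
[0.5609723  0.24354934 0.25703189] [0.00443595 0.03085421 0.03597547] [[-0.19525095  0.91249966  0.35947383]
 [ 0.9781301   0.2079667   0.00336962]
 [ 0.07168381 -0.3522701   0.93314908]]
```

Emit:
{"api": "apply_moves", "payload": {"rows": [{"jaw": 0, "dz": -0.04, "spin": 7.2}, {"jaw": 0, "dz": -0.04, "spin": 7.3}, {"jaw": 0, "dz": -0.04}, {"jaw": 0, "dz": -0.035}, {"jaw": 0, "dx": 0.032, "dy": -0.0336}, {"jaw": 0, "dx": 0.032, "dy": -0.0336}, {"jaw": 0, "dx": 0.032, "dy": -0.0336}, {"jaw": 0, "dx": 0.032, "dy": -0.0336}, {"jaw": 0, "dx": 0.032, "dy": -0.0336}, {"jaw": 0, "dx": 0.032, "dy": -0.0336}, {"jaw": 0, "dx": 0.032, "dy": -0.0336}, {"jaw": 0, "dx": 0.032, "dy": -0.0336}, {"jaw": 0, "dx": 0.032, "dy": -0.0336}, {"jaw": 0}]}}

```text
invalid input at $.rows[0]: expected keys jaw, dx, dy, dz, spin
```

All keys are needed in every row.

Emit:
{"api": "apply_moves", "payload": {"rows": [{"jaw": 0, "dx": 0, "dy": 0, "dz": -0.04, "spin": 7.2}, {"jaw": 0, "dx": 0, "dy": 0, "dz": -0.04, "spin": 7.3}, {"jaw": 0, "dx": 0, "dy": 0, "dz": -0.04, "spin": 0}, {"jaw": 0, "dx": 0, "dy": 0, "dz": -0.035, "spin": 0}, {"jaw": 0, "dx": 0.032, "dy": -0.034, "dz": 0, "spin": 0}, {"jaw": 0, "dx": 0.032, "dy": -0.034, "dz": 0, "spin": 0}, {"jaw": 0, "dx": 0.032, "dy": -0.034, "dz": 0, "spin": 0}, {"jaw": 0, "dx": 0.032, "dy": -0.034, "dz": 0, "spin": 0}, {"jaw": 0, "dx": 0.032, "dy": -0.034, "dz": 0, "spin": 0}, {"jaw": 0, "dx": 0.032, "dy": -0.034, "dz": 0, "spin": 0}, {"jaw": 0, "dx": 0.032, "dy": -0.034, "dz": 0, "spin": 0}, {"jaw": 0, "dx": 0.032, "dy": -0.034, "dz": 0, "spin": 0}, {"jaw": 0, "dx": 0.032, "dy": -0.034, "dz": 0, "spin": 0}, {"jaw": 0, "dx": 0, "dy": 0, "dz": 0, "spin": 0}]}}

```text
time_s: 1.85
ee_pos: [0.5003, -0.1917, 0.3999]
tcp_rot: [-0.001, 0.994, 0.112, 0.0]
ft_force: [0.3, -0.1, -0.2]
opening: 0.003
gripper_force: 0.0
```

Emit:
{"api": "apply_moves", "payload": {"rows": [{"jaw": 0, "dx": 0.0155, "dy": -0.0444, "dz": 0, "spin": 0}, {"jaw": 0, "dx": 0.0155, "dy": -0.0444, "dz": 0, "spin": 0}, {"jaw": 0, "dx": 0.0155, "dy": -0.0444, "dz": 0, "spin": 0}, {"jaw": 0, "dx": 0.0155, "dy": -0.0444, "dz": 0, "spin": 0}, {"jaw": 0, "dx": 0.0155, "dy": -0.0444, "dz": 0, "spin": 0}, {"jaw": 0, "dx": 0.0155, "dy": -0.0444, "dz": 0, "spin": 0}, {"jaw": 0, "dx": 0.0155, "dy": -0.0444, "dz": 0, "spin": 0}, {"jaw": 0, "dx": 0.0155, "dy": -0.0444, "dz": 0, "spin": 0}, {"jaw": 0, "dx": 0.0155, "dy": -0.0444, "dz": 0, "spin": 0}, {"jaw": 0, "dx": 0.0155, "dy": -0.0444, "dz": 0, "spin": 0}, {"jaw": 0, "dx": 0, "dy": 0, "dz": 0, "spin": 0}]}}

```text
time_s: 3.22
ee_pos: [0.5533, 0.2742, 0.3992]
tcp_rot: [-0.001, 0.994, 0.111, -0.001]
ft_force: [0.7, -0.3, 0.4]
opening: 0.003
gripper_force: 0.0
```

```bash
python3 - <<'E'
from h import *
o=get_obs();im,d,P=cloud('wrist');save('w1',im);print(o['ee_pos'],o['q'].round(2))
im2,d2,P2=cloud('scene');save('s2',im2)
# tab points
for n,Q in(('w',P.reshape(-1,3)),('s',P2.reshape(-1,3))):
    m=(abs(Q[:,0]-.56)<.07)&(abs(Q[:,1]-.23)<.06)&(Q[:,2]>.27)&(Q[:,2]<.312);q=Q[m]
    print(n,m.sum(),q.min(0),q.max(0),np.median(q,0)) if m.sum() else print(n,0)
E
```

```text
[0.55328104 0.27420668 0.3991939 ] [-0.39  0.55 -0.27  1.35  0.14  1.26 -2.01]
w 3250 [0.52279889 0.21943358 0.27002613] [0.58660744 0.25194425 0.30296531] [0.56045629 0.2362251  0.28923022]
s 271 [0.53848023 0.2185156  0.27028172] [0.58968406 0.24989896 0.30426964] [0.5723154  0.23054297 0.29228032]
```

Emit:
{"api": "apply_moves", "payload": {"rows": [{"jaw": 0, "dx": 0.005, "dy": 0, "dz": 0.046, "spin": 0}, {"jaw": 0, "dx": 0, "dy": 0, "dz": 0.046, "spin": 0}, {"jaw": 0, "dx": 0, "dy": 0.01, "dz": 0, "spin": 0}, {"jaw": 0, "dx": 0, "dy": 0.007, "dz": 0, "spin": 0}, {"jaw": 0, "dx": 0, "dy": 0, "dz": 0, "spin": 0}]}}

```text
time_s: 3.95
ee_pos: [0.5646, 0.2536, 0.3107]
tcp_rot: [-0.0, 0.994, 0.107, 0.002]
ft_force: [-0.2, 0.4, 0.4]
opening: -0.004
gripper_force: 0.0
```

```bash
python3 - <<'E'
from h import *
o=get_obs();im,d,P=cloud('scene');print(o['ee_pos'],o['ft_force'])
c=im[170:330,400:560];c=cv2.resize(c,None,fx=3.5,fy=3.5);save('s3',c)
E
```

```text
[0.56461891 0.25361856 0.31072111] [-0.22988128  0.40404223  0.37145016]
```

View pics/s3.png

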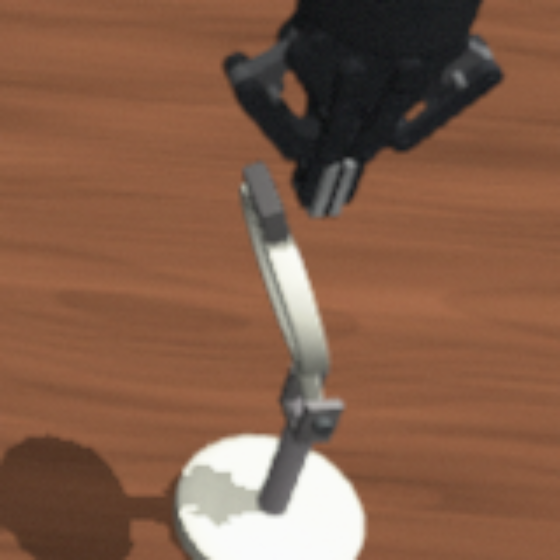

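The scene crop shows the closed fingertips (325,195) right behind the tab (262,200), not touching yet. Next is the arc push.

Emit:
{"api": "apply_moves", "payload": {"rows": [{"jaw": 0, "dx": 0, "dy": 0.0067, "dz": 0.0037, "spin": 0}, {"jaw": 0, "dx": 0, "dy": 0.006, "dz": 0.0025, "spin": 0}, {"jaw": 0, "dx": 0, "dy": 0.006, "dz": 0.0027, "spin": 0}, {"jaw": 0, "dx": 0, "dy": 0.006, "dz": 0.0028, "spin": 0}, {"jaw": 0, "dx": 0, "dy": 0.0055, "dz": 0.0026, "spin": 0}, {"jaw": 0, "dx": 0, "dy": 0.0055, "dz": 0.0027, "spin": 0}, {"jaw": 0, "dx": 0, "dy": 0.0055, "dz": 0.003, "spin": 0}, {"jaw": 0, "dx": 0, "dy": 0.0055, "dz": 0.0035, "spin": 0}, {"jaw": 0, "dx": 0, "dy": 0.0055, "dz": 0.0037, "spin": 0}, {"jaw": 0, "dx": 0, "dy": 0.0055, "dz": 0.0038, "spin": 0}, {"jaw": 0, "dx": 0, "dy": 0, "dz": 0, "spin": 0}]}}

```text
time_s: 5.38
ee_pos: [0.5753, 0.1974, 0.2767]
tcp_rot: [0.001, 0.994, 0.108, -0.0]
ft_force: [-0.4, -0.1, 0.8]
opening: -0.0
gripper_force: 0.0
```

```bash
cat >> h.py <<'E'
def tilt():
    out=[]
    for n in('scene','top'):
        Q=cloud(n)[2].reshape(-1,3);v=Q-np.array([.553,.288,.122])
        h=v[:,:2]@np.array([.21,-.978]);a=v[:,:2]@np.array([.978,.21])
        s=np.hypot(h,v[:,2]);th=np.arctan2(h,v[:,2])
        m=(abs(a)<.05)&(s>.06)&(s<.16)&(th>.2)&(th<1.2)
        if m.sum()>30:
            w,V=np.linalg.eigh(np.cov(np.c_[h,v[:,2],a][m].T));out.append((n,int(m.sum()),round(float(np.median(th[m])),3),round(float(np.arctan2(abs(V[1,0]),abs(V[0,0]))),3)))
    return out
E
python3 - <<'E'
from h import *
o=get_obs();print(o['ee_pos'],o['ft_force'],tilt())
E
```

```text
[0.57526166 0.19739829 0.27667244] [-0.42042082 -0.0994485   0.77193422] [('scene', 693, 0.612, 0.721)]
```

Emit:
{"api": "apply_moves", "payload": {"rows": [{"jaw": 0, "dx": 0, "dy": 0.005, "dz": 0.004, "spin": 0}, {"jaw": 0, "dx": 0, "dy": 0.005, "dz": 0.0042, "spin": 0}, {"jaw": 0, "dx": 0, "dy": 0.004, "dz": 0.0042, "spin": 0}, {"jaw": 0, "dx": 0, "dy": 0, "dz": 0, "spin": 0}, {"jaw": 0, "dx": 0, "dy": -0.01, "dz": 0, "spin": 0}, {"jaw": 0, "dx": 0, "dy": -0.02, "dz": -0.02, "spin": 0}, {"jaw": 0, "dx": 0, "dy": -0.02, "dz": -0.06, "spin": 0}, {"jaw": 0, "dx": 0, "dy": 0, "dz": -0.06, "spin": 0}, {"jaw": 0, "dx": 0, "dy": 0, "dz": 0, "spin": 0}]}}

```text
time_s: 6.6
ee_pos: [0.5692, 0.2362, 0.4097]
tcp_rot: [-0.002, 0.994, 0.109, 0.005]
ft_force: [0.8, 0.2, -0.8]
opening: 0.001
gripper_force: 0.0
```

```bash
python3 - <<'E'
from h import *
o=get_obs();print(o['ee_pos'],o['ft_force'],tilt())
im,d,P=cloud('wrist');
im,d,P2=cloud('scene');save('s4',cv2.resize(im[170:330,360:560],None,fx=3,fy=3))
for n,P in(('w',P),('s',P2)):
    Q=P.reshape(-1,3);m=(abs(Q[:,0]-.575)<.07)&(abs(Q[:,1]-.19)<.08)&(Q[:,2]>.15)&(Q[:,2]<.30);q=Q[m]
    if m.sum()>20:
        w,V=np.linalg.eigh(np.cov(q.T));print(n,m.sum(),q.mean(0),w**.5,V[:,0],q.min(0),q.max(0))
E
```

```text
[0.56923372 0.23619033 0.40974241] [ 0.83809467  0.19634973 -0.75584817] [('scene', 1025, 0.721, 0.814), ('top', 909, 0.72, 0.811)]
w 12693 [0.56445954 0.20836382 0.21381943] [0.00230693 0.02444632 0.03493962] [-0.13343434  0.68944985  0.71193692] [0.50909556 0.1549825  0.15006311] [0.61278918 0.26988543 0.26089965]
s 1354 [0.56982893 0.20752458 0.21396559] [0.00301758 0.02654401 0.03775201] [-0.10562594  0.68440087  0.72141431] [0.51062051 0.15469542 0.15001833] [0.61507511 0.26924776 0.26236652]
```

View pics/s4.png

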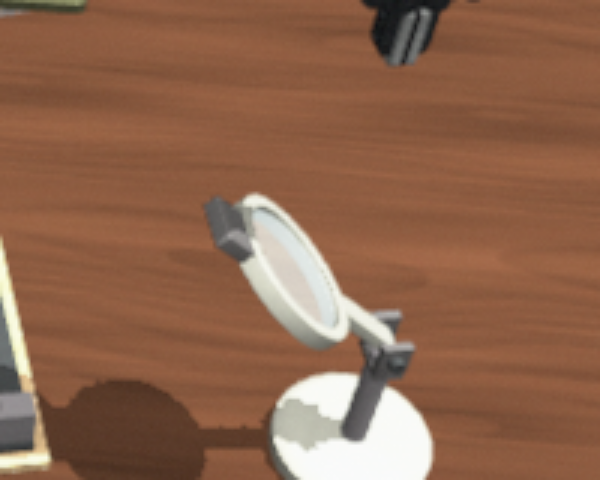

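The crop shows the head leaning about 45° (tab at (228,230)) and untouched; the plane fit gives about 0.80 rad. Now to the bracket.

Emit:
{"api": "apply_moves", "payload": {"rows": [{"jaw": 0.5, "dx": -0.0168, "dy": 0.0414, "dz": 0, "spin": 0}, {"jaw": 0.5, "dx": -0.0168, "dy": 0.0414, "dz": 0, "spin": 0}, {"jaw": 0.5, "dx": -0.0168, "dy": 0.0414, "dz": 0, "spin": 0}, {"jaw": 0.5, "dx": -0.0168, "dy": 0.0414, "dz": 0, "spin": 0}, {"jaw": 0.5, "dx": -0.0168, "dy": 0.0414, "dz": 0, "spin": 0}, {"jaw": 0.5, "dx": -0.0168, "dy": 0.0414, "dz": 0, "spin": 0}, {"jaw": 0.5, "dx": -0.0168, "dy": 0.0414, "dz": 0, "spin": 0}, {"jaw": 0.5, "dx": -0.0168, "dy": 0.0414, "dz": 0, "spin": 0}, {"jaw": 0.5, "dx": 0, "dy": 0, "dz": 0.048, "spin": 0}, {"jaw": 0.5, "dx": 0, "dy": 0, "dz": 0.048, "spin": 0}, {"jaw": 0.5, "dx": 0, "dy": 0, "dz": 0.048, "spin": 0}, {"jaw": 0.5, "dx": 0, "dy": 0, "dz": 0.048, "spin": 0}, {"jaw": 0.5, "dx": 0, "dy": 0, "dz": 0.048, "spin": 0}, {"jaw": 0.5, "dx": 0, "dy": 0, "dz": 0.04, "spin": 0}, {"jaw": 0.5, "dx": 0, "dy": 0, "dz": 0, "spin": 0}]}}

```text
time_s: 8.68
ee_pos: [0.5043, -0.1183, 0.121]
tcp_rot: [-0.001, 0.994, 0.108, -0.004]
ft_force: [0.1, -0.0, 0.0]
opening: 0.5
gripper_force: 0.0
```

```bash
python3 - <<'E'
from h import *
o=get_obs();im,d,P=cloud('wrist');save('w5',im);print(o['ee_pos'],o['tcp_rot'])
Q=P.reshape(-1,3);F=Q[:,:2]@np.array([[.977,.215],[-.215,.977]]).T
for nm,m in(('up',(F[:,0]<.535)&(F[:,0]>.48)&(Q[:,2]>.050)&(Q[:,2]<.06)&(abs(F[:,1]+.222)<.07)),('fence',(F[:,0]>.54)&(F[:,0]<.6)&(Q[:,2]>.043)&(Q[:,2]<.049)&(abs(F[:,1]+.183)<.2))):
    if m.sum()>10: r=cv2.minAreaRect((Q[m,:2]*1000).astype(np.float32));print(nm,m.sum(),r,F[m].min(0).round(4),F[m].max(0).round(4),Q[m,2].mean())
E
```

```text
[ 0.50427138 -0.11826952  0.12099113] [-0.00112831  0.99410053  0.10836949 -0.00434881]
up 2507 ((543.5350952148438, -106.5240478515625), (5.44886589050293, 90.10002136230469), 10.075817108154297) [ 0.5038 -0.2659] [ 0.5125 -0.1758] 0.05552221305557832
fence 25619 ((592.3815307617188, -67.96548461914062), (22.170330047607422, 238.2366943359375), 12.734326362609863) [ 0.5525 -0.3129] [ 0.5754 -0.0747] 0.046000586226075564
```

View pics/w5.png

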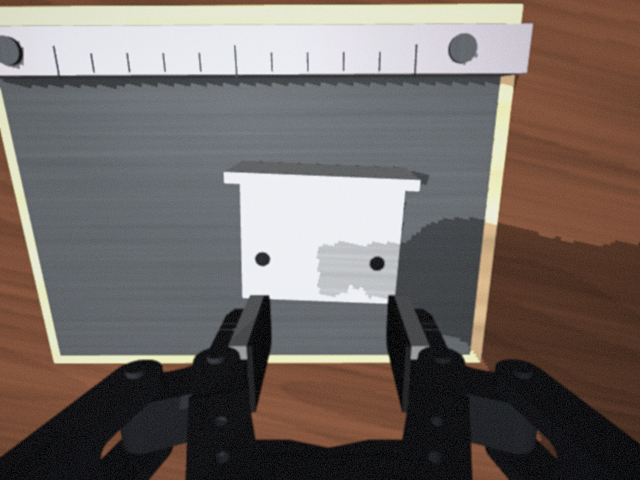

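The wrist view shows the bracket between the fingers' line and the fence: its upright leg runs from (225,178) to (420,185), parallel to the fence within about 2.5°. I'll go down just above the flat leg and push forward.

Emit:
{"api": "apply_moves", "payload": {"rows": [{"jaw": 0.5, "dx": 0, "dy": 0, "dz": 0.04, "spin": 0}, {"jaw": 0.5, "dx": 0, "dy": 0, "dz": 0.038, "spin": 0}, {"jaw": 0.5, "dx": 0.01, "dy": 0, "dz": 0, "spin": 0}, {"jaw": 0.5, "dx": 0.008, "dy": 0, "dz": 0, "spin": 0}, {"jaw": 0.5, "dx": 0.005, "dy": 0, "dz": 0, "spin": 0}, {"jaw": 0.5, "dx": 0.005, "dy": 0, "dz": 0, "spin": 0}, {"jaw": 0.5, "dx": 0.005, "dy": 0, "dz": 0, "spin": 0}, {"jaw": 0.5, "dx": 0.005, "dy": 0, "dz": 0, "spin": 0}, {"jaw": 0.5, "dx": 0.005, "dy": 0, "dz": 0, "spin": 0}, {"jaw": 0.5, "dx": 0.005, "dy": 0, "dz": 0, "spin": 0}, {"jaw": 0.5, "dx": 0.005, "dy": 0, "dz": 0, "spin": 0}, {"jaw": 0.5, "dx": 0.005, "dy": 0, "dz": 0, "spin": 0}, {"jaw": 0.5, "dx": 0, "dy": 0, "dz": 0, "spin": 0}]}}

```text
time_s: 10.35
ee_pos: [0.5654, -0.106, 0.0462]
tcp_rot: [-0.0, 0.994, 0.108, 0.001]
ft_force: [-0.1, -0.7, -0.1]
opening: 0.503
gripper_force: 0.0
```

```bash
cat >> h.py <<'E'
def look(pic=None):
    o=get_obs();print(o['ee_pos'].round(4),o['ft_force'].round(2),o['tcp_rot'].round(3))
    for n in('wrist','top'):
        im,d,P=cloud(n)
        if pic and n=='wrist': save(pic,im)
        Q=P.reshape(-1,3);F=Q[:,:2]@np.array([[.977,.215],[-.215,.977]]).T
        for nm,m in(('up',(F[:,0]<.556)&(F[:,0]>.48)&(Q[:,2]>.051)&(Q[:,2]<.06)&(abs(F[:,1]+.222)<.07)),('fence',(F[:,0]>.54)&(F[:,0]<.6)&(Q[:,2]>.043)&(Q[:,2]<.049)&(abs(F[:,1]+.183)<.2))):
            if m.sum()>10: r=cv2.minAreaRect((Q[m,:2]*1000).astype(np.float32));print(n,nm,m.sum(),r,F[m].min(0).round(4),F[m].max(0).round(4),Q[m,2].mean().round(4))
E
python3 -c "
from h import *
look('w6')"
```

```text
[ 0.5654 -0.106   0.0462] [-0.14 -0.69 -0.05] [-0.     0.994  0.108  0.001]
wrist up 7437 ((567.0196533203125, -100.51556396484375), (28.38425064086914, 90.61843872070312), 12.405850410461426) [ 0.5182 -0.2654] [ 0.5466 -0.1748] 0.0554
wrist fence 38910 ((593.1959838867188, -90.2599105834961), (30.81889533996582, 195.0690460205078), 12.700872421264648) [ 0.5449 -0.3132] [ 0.576  -0.1182] 0.046
top fence 237 ((571.6793212890625, 16.192317962646484), (21.119455337524414, 106.89712524414062), 12.584962844848633) [ 0.5513 -0.1605] [ 0.5726 -0.0536] 0.0462
```

Emit:
{"api": "apply_moves", "payload": {"rows": [{"jaw": 0.5, "dx": 0.003, "dy": 0, "dz": 0, "spin": 0}, {"jaw": 0.5, "dx": 0.003, "dy": 0, "dz": 0, "spin": 0}, {"jaw": 0.5, "dx": 0.002, "dy": 0, "dz": 0.003, "spin": 0}, {"jaw": 0.5, "dx": 0, "dy": 0, "dz": 0.003, "spin": 0}, {"jaw": 0.5, "dx": 0, "dy": 0, "dz": 0, "spin": 0}]}}

```text
time_s: 11.08
ee_pos: [0.5723, -0.1045, 0.0399]
tcp_rot: [-0.0, 0.994, 0.108, 0.0]
ft_force: [-0.0, -1.4, -0.2]
opening: 0.498
gripper_force: 0.0
```

Emit:
{"api": "apply_moves", "payload": {"rows": [{"jaw": 0.5, "dx": 0.001, "dy": 0, "dz": 0.002, "spin": 0}, {"jaw": 0.5, "dx": 0.001, "dy": 0, "dz": 0.002, "spin": 0}, {"jaw": 0.5, "dx": 0, "dy": 0, "dz": 0, "spin": 0}]}}

```text
time_s: 11.45
ee_pos: [0.5741, -0.1042, 0.036]
tcp_rot: [-0.0, 0.994, 0.108, 0.0]
ft_force: [-0.7, -0.5, -1.0]
opening: 0.498
gripper_force: 0.3
```

Emit:
{"api": "apply_moves", "payload": {"rows": [{"jaw": 0.5, "dx": 0.001, "dy": 0, "dz": 0.002, "spin": 0}, {"jaw": 0.5, "dx": 0.001, "dy": 0, "dz": 0.002, "spin": 0}, {"jaw": 0.5, "dx": 0, "dy": 0, "dz": 0, "spin": 0}]}}

```text
time_s: 11.82
ee_pos: [0.5749, -0.1041, 0.0332]
tcp_rot: [0.0, 0.994, 0.108, -0.001]
ft_force: [-5.2, -0.1, 11.7]
opening: 0.503
gripper_force: 10.8
```

```bash
python3 -c "
from h import *
look('w7')"
```

```text
[ 0.5749 -0.1041  0.0332] [-5.16 -0.12 11.69] [ 0.     0.994  0.108 -0.001]
wrist up 9719 ((576.209228515625, -98.59329223632812), (28.40655517578125, 90.74300384521484), 12.419514656066895) [ 0.5275 -0.2656] [ 0.556  -0.1748] 0.0556
wrist fence 41936 ((591.6852416992188, -94.05882263183594), (35.94227981567383, 188.06536865234375), 12.665788650512695) [ 0.54   -0.3131] [ 0.5762 -0.1251] 0.046
top fence 225 ((570.775390625, 18.274085998535156), (21.71240997314453, 102.29360961914062), 12.663260459899902) [ 0.5507 -0.156 ] [ 0.5726 -0.0537] 0.0462
```

View pics/w7.png

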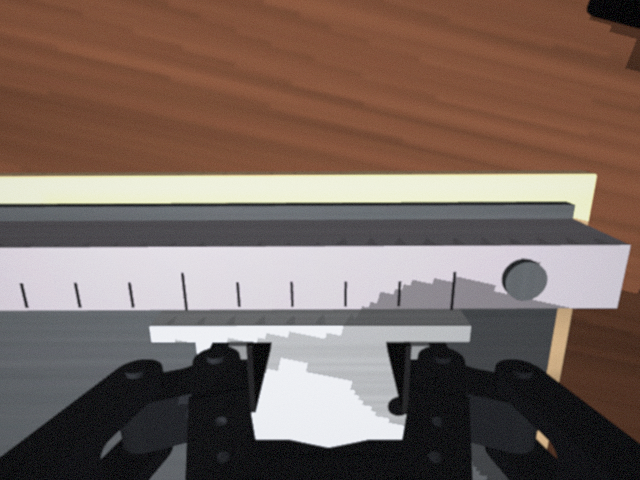

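The bracket's top edge (150–470, 333) is parallel to the fence's edge (310). Next: measure whether a gap is left.

```bash
python3 - <<'E'
from h import *
im,d,P=cloud('wrist')
F=P[:,:,:2]@np.array([[.9758,.2187],[-.2187,.9758]]).T
for u in(180,240,300,350,440):
    print(u,[(v,round(F[v,u,0]*1000,1),round(P[v,u,2]*1000,1)) for v in range(300,348,4)])
E
```

```text
180 [(300, np.float64(556.9), np.float64(45.5)), (304, np.float64(555.8), np.float64(46.1)), (308, np.float64(554.6), np.float64(46.2)), (312, np.float64(554.0), np.float64(47.8)), (316, np.float64(553.7), np.float64(49.7)), (320, np.float64(554.2), np.float64(53.0)), (324, np.float64(554.1), np.float64(55.1)), (328, np.float64(553.5), np.float64(56.4)), (332, np.float64(552.0), np.float64(56.0)), (336, np.float64(550.9), np.float64(56.2)), (340, np.float64(549.7), np.float64(56.4)), (344, np.float64(524.0), np.float64(16.4))]
240 [(300, np.float64(557.4), np.float64(46.8)), (304, np.float64(555.5), np.float64(45.6)), (308, np.float64(553.9), np.float64(45.0)), (312, np.float64(554.1), np.float64(48.1)), (316, np.float64(554.0), np.float64(50.4)), (320, np.float64(554.2), np.float64(53.1)), (324, np.float64(553.6), np.float64(54.4)), (328, np.float64(553.5), np.float64(56.5)), (332, np.float64(552.2), np.float64(56.4)), (336, np.float64(551.4), np.float64(57.2)), (340, np.float64(549.6), np.float64(56.3)), (344, np.float64(549.8), np.float64(58.6))]
300 [(300, np.float64(557.0), np.f
[... 864 characters left out ...]
.float64(552.1), np.float64(56.5)), (336, np.float64(550.4), np.float64(55.7)), (340, np.float64(549.4), np.float64(56.2)), (344, np.float64(526.7), np.float64(21.2))]
440 [(300, np.float64(557.1), np.float64(46.7)), (304, np.float64(555.8), np.float64(46.7)), (308, np.float64(554.1), np.float64(46.0)), (312, np.float64(553.6), np.float64(47.6)), (316, np.float64(553.6), np.float64(50.0)), (320, np.float64(554.4), np.float64(53.9)), (324, np.float64(553.6), np.float64(54.8)), (328, np.float64(553.2), np.float64(56.4)), (332, np.float64(551.7), np.float64(56.0)), (336, np.float64(550.4), np.float64(55.9)), (340, np.float64(549.3), np.float64(56.1)), (344, np.float64(545.1), np.float64(51.4))]
```

The outer face is vertical and meets the fence with no gap. I'll add forward push.

Emit:
{"api": "apply_moves", "payload": {"rows": [{"jaw": 0.5, "dx": 0.001, "dy": 0, "dz": 0.0005, "spin": 0}, {"jaw": 0.5, "dx": 0.001, "dy": 0, "dz": 0.0005, "spin": 0}, {"jaw": 0.5, "dx": 0, "dy": 0, "dz": 0, "spin": 0}]}}

```text
time_s: 12.35
ee_pos: [0.5749, -0.1041, 0.0332]
tcp_rot: [0.0, 0.994, 0.108, -0.003]
ft_force: [-11.1, 0.1, 25.0]
opening: 0.498
gripper_force: 16.6
```

Emit:
{"api": "apply_moves", "payload": {"rows": [{"jaw": 0.5, "dx": 0.002, "dy": 0, "dz": -0.0004, "spin": 0}, {"jaw": 0.5, "dx": 0.002, "dy": 0, "dz": -0.0004, "spin": 0}, {"jaw": 0.5, "dx": 0, "dy": 0, "dz": 0, "spin": 0}, {"jaw": 0.5, "dx": 0, "dy": 0, "dz": 0, "spin": 0}]}}

```text
time_s: 12.85
ee_pos: [0.575, -0.1041, 0.0333]
tcp_rot: [0.001, 0.994, 0.108, -0.007]
ft_force: [-15.9, -1.8, 25.0]
opening: 0.496
gripper_force: 19.3
```

```bash
python3 - <<'E'
from h import *
o=get_obs();print(o['ft_force'],o['moment'],tilt())
im,d,P=cloud('wrist')
F=P[:,:,:2]@np.array([[.9758,.2187],[-.2187,.9758]]).T
for u in(180,300,440):
    print(u,[(v,round(F[v,u,0]*1000,1),round(P[v,u,2]*1000,1)) for v in range(308,345,4)])
print(get_obs()['ft_force'])
E
```

```text
[-15.87544882  -1.76428186  25.04720477] [-0.13159359  2.9411478   0.43284426] [('scene', 1021, 0.721, 0.813), ('top', 906, 0.719, 0.807)]
180 [(308, np.float64(554.3), np.float64(45.1)), (312, np.float64(554.6), np.float64(48.2)), (316, np.float64(554.4), np.float64(50.4)), (320, np.float64(553.9), np.float64(51.9)), (324, np.float64(554.2), np.float64(54.6)), (328, np.float64(554.0), np.float64(56.5)), (332, np.float64(552.5), np.float64(56.1)), (336, np.float64(551.2), np.float64(56.1)), (340, np.float64(549.6), np.float64(55.5)), (344, np.float64(523.3), np.float64(15.7))]
300 [(308, np.float64(554.2), np.float64(45.2)), (312, np.float64(554.1), np.float64(47.6)), (316, np.float64(554.4), np.float64(50.6)), (320, np.float64(553.8), np.float64(51.7)), (324, np.float64(554.3), np.float64(55.0)), (328, np.float64(554.0), np.float64(56.7)), (332, np.float64(552.5), np.float64(56.3)), (336, np.float64(551.3), np.float64(56.4)), (340, np.float64(549.4), np.float64(55.3)), (344, np.float64(526.7), np.float64(21.3))]
440 [(308, np.float64(554.5), np.float64(46.0)), (312, np.float64(554.3), np.float64(48.1)), (316, np.float64(554.0), np.float64(50.0)), (320, np.float64(553.8), np.float64(52.1)), (324, np.float64(553.8), np.float64(54.3)), (328, np.float64(553.6), np.float64(56.2)), (332, np.float64(552.6), np.float64(56.7)), (336, np.float64(550.8), np.float64(55.8)), (340, np.float64(550.2), np.float64(56.8)), (344, np.float64(545.6), np.float64(51.6))]
[-17.02045366  -0.73044045  24.39723942]
```

Emit:
{"api": "apply_moves", "payload": {"rows": [{"jaw": 0.5, "dx": 0.002, "dy": 0, "dz": -0.0005, "spin": 0}, {"jaw": 0.5, "dx": 0.001, "dy": 0, "dz": -0.0005, "spin": 0}, {"jaw": 0.5, "dx": 0, "dy": 0, "dz": 0, "spin": 0}, {"jaw": 0.5, "dx": 0, "dy": 0, "dz": 0, "spin": 0}, {"jaw": 0.5, "dx": 0, "dy": 0, "dz": 0, "spin": 0}]}}

```text
time_s: 13.62
ee_pos: [0.575, -0.1041, 0.0333]
tcp_rot: [0.001, 0.994, 0.108, -0.01]
ft_force: [-21.5, -2.2, 21.7]
opening: 0.499
gripper_force: 19.4
```

```bash
python3 - <<'E'
from h import *
im,d,P=cloud('wrist')
F=P[:,:,:2]@np.array([[.9758,.2187],[-.2187,.9758]]).T
for u in(180,440): print(u,[(round(F[v,u,0]*1000,1),round(P[v,u,2]*1000,1)) for v in range(308,345,4)])
o=get_obs();print(o['ft_force'],abs(o['qd']).max())
q=P[308:345,160:460].reshape(-1,3);f=F[308:345,160:460,0].ravel();m=(q[:,2]>.0485)&(q[:,2]<.0545)&(f>.5525);s=np.polyfit(q[m,2],f[m],1)[0];print(m.sum(),'face slope',s)
if abs(f[m].mean()-.554)<.0015 and abs(s)<.3: print(hand_in())
E
```

```text
180 [(np.float64(554.3), np.float64(45.1)), (np.float64(554.1), np.float64(47.2)), (np.float64(554.5), np.float64(50.4)), (np.float64(554.2), np.float64(52.1)), (np.float64(554.5), np.float64(54.9)), (np.float64(553.8), np.float64(55.9)), (np.float64(552.5), np.float64(55.9)), (np.float64(551.2), np.float64(55.8)), (np.float64(549.6), np.float64(55.4)), (np.float64(523.0), np.float64(15.6))]
440 [(np.float64(554.4), np.float64(45.6)), (np.float64(553.8), np.float64(47.1)), (np.float64(554.0), np.float64(49.9)), (np.float64(554.1), np.float64(52.5)), (np.float64(554.5), np.float64(55.3)), (np.float64(553.2), np.float64(55.2)), (np.float64(552.3), np.float64(55.9)), (np.float64(550.7), np.float64(55.4)), (np.float64(549.3), np.float64(55.2)), (np.float64(545.3), np.float64(51.1))]
[-18.86587418  -1.46304548  22.57474307] 0.0006167642767279358
3054 face slope 0.007358840192289287
the job is handed in; nothing more can be done
None
```

I handed the job in at about 14 s: the magnifier head leans about 0.8 rad untouched, and the bracket sits flush on the fence and flat on the bed, with the gripper still pressing at about 19 N forwards and 22 N down; no verdict was shown.

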